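# Lock a trocar sleeve in the inspection stand and hold the scope centred in its bore

## Robot

A 6-joint arm with a two-finger parallel gripper is mounted at the origin on a cart in front of the work surface, level with it; the furniture and walls round the work are solid. World frame = base frame: x ahead of the robot, y to its left, z up, the work surface at z = 0. Lengths are in mm, angles in rad, forces in N, time in s.
With the tool pointing down it reaches from about 350 to 775 mm from the base axis. Payload 7.3 kg.
Tool frame: the origin (TCP) lies between the finger pads; the fingertips stand 22 mm ahead of it and the grasp point (between the pads) lies 3 mm ahead of it; z points along the fingers, x is the direction in which the jaws open and shut, and the axes are right-handed (so a half turn about z gives the same grasp; the last joint's range is limited). The gripper opens to 92 mm and grips with 3 to 60 N. Pads are 19 mm wide; open, the fingers measure 130 mm over their backs; the gripper's body (75 mm by 190 mm) begins 47 mm behind the grasp point.
Start: joints at [-1.44, 0.342, 1.524, -0, 1.275, -0.146], TCP at [143.493, -505.027, 248.741] pointing down, gripper open.
Joint ranges: [-2.53, 2.53], [-0.77, 2.02], [0.04, 2.7], [-1, 4.14], [0.28, 2.66], [-3.11, 3.11]. Speed limits (rad/s): [2.57, 2.57, 3.14, 3.14, 3.14, 3.14].

## Interface

Orientations are given as [roll, pitch, yaw] about the fixed x, y, z axes, in that order (R = Rz(yaw) Ry(pitch) Rx(roll)).
In Python, from plant import * gives the robot as it stands. The module is installed in compiled form; this text tells all that it offers.
- The arm moves only by the shell command python3 -m handwheel 'ROWS' [OPENING]. ROWS is a JSON object of lists of equal length, an entry for each row: "translation": the shift along the world's x, y, z in units of 15 cm (1.0 is 15 cm), a list of three; "twist": the turn about the world's z in units of 90 degrees (1.0 is 90 degrees). In form: {"translation": [[tx, ty, tz], ...], "twist": [twist, ...]}. A call has exactly 8 rows; each row shifts and turns the pose as measured when the row begins; what a row does not reach is not made up. A row lasts 1/8 s, in which the tool goes at most 62.5 mm and 10.7 degrees, less where a joint would pass 70% of its speed; a pose out of reach is approached as far as the arm can. A call with a number of a shift or a turn outside -1 to 1 is refused whole. A call with a gripper value outside its range is refused whole. OPENING is the closure in counts, from 0 (fully open) to 255 (shut), set as the call begins (- or left out, the last holds). The fingers move at their own pace and stop on an object; the grip force is fixed at half the most. Time passes only in rows, so rows that do not move let the fingers close, or fill a call up. It gives the time, the measured TCP pose, the force and the opening at its end, in the units of the state.
- get_obs(): the state, without advancing time (a new reading comes with each control period).
- capture(name): name is "scene" or "top" or "wrist"; returns a dict with "img" (420x560x3 uint8, red, green, blue), "vertical_fov" (degrees; the focal length in pixels is half the picture's height over the tangent of half this angle, whatever the lens; pixels are square), "cx", "cy" (the principal point, pixels), "world_from_camera" (4x4, takes a point from camera to world coordinates). Camera axes: x right, y up, looking along -z (the intrinsics and any distortion apply to the point x, -y, -z); pixel columns grow to the right and rows downward; lengths in mm; the calibration is good to about 2 mm. A picture is of the moment at which its call begins. There is no depth.
- close_job(): hands the job in, once; it reports no verdict.
Trained networks look in the newest picture that a camera, given by its name, has taken for a name from the list of things; names that differ only in an ending like _2 or _b are one class to them, and where a whole thing is asked for, a point or a joint stands for the part that bears it (a point fixed in the world has none). Each returns a list of dicts, best first, with "score" (0 to 1); they miss things now and then, are a little off and sometimes report something else, mostly with a low value. They report only what shows in the picture. A call takes as long as a camera call. They do not tell look-alikes from the thing itself.
- search_frame(camera, label): "position" ([x, y, z] in mm, in the coordinates of the camera as it stood for that picture, good to about 4 mm: the middle of the surface that is visible of it).
- spot_point(camera, label): "position" ([x, y, z] in mm, in the coordinates of the camera as it stood for that picture, good to about 4 mm: a listed point, or the origin of a listed thing).
The state is a dict: "time": time; "joint_positions": joint angles; "dq": joint speeds; "tau": joint torques, N m; "tool_pos": TCP position; "tcp_rot": TCP orientation; "contact_force": force on the tool from outside, world axes, zero at the start; "moment": the same for the moment, N m; "grip_width": finger opening in mm.
Only numpy, scipy, OpenCV 4.12 (cv2) and the standard library are available. Lean on these libraries where they do the work, as an engineer would, in place of code of your own. Each camera call takes 0.05 s, during which the arm holds its last target.

## Task

Check the inside of the steel trocar sleeve: first turn the blue lock collar of the inspection stand clockwise by its tab, all the way to its locked stop, so that the sleeve is held. Then take the rigid inspection scope by its handle out of the white holster and lower its thin rod upright down the middle of the sleeve's bore until the yellow depth band is level with the sleeve's mouth, without the scope ever touching the sleeve or the stand. Finish while still holding the scope there, centred and still, and leave the dish, the seal tray, the timer and the cup where they are.

Things in the scene. Friction and masses are not known exactly. Their poses are not given: they have to be found in the camera images.
- fixture: inspection stand, fixed to the worktop: dark grey base 124 x 124 x 12 mm, three columns, round bearing plate of 80 mm diameter whose top is 92 mm above the worktop. Origin at the centre of its underside, z up. Its place and yaw vary, and it may stand on either side of the holster
- collar (a joint): turn of the blue lock collar (ring of 62 mm outer diameter, 13 mm high, on the bearing plate) about the vertical axis through point collar_axis, rad: 0 open (red mark), grows clockwise seen from above, stop at 1.05, where its white line meets the plate's green mark. Starts at 0 to 0.3, stays where it is left; friction 0.08 N m (under 2 N at the tab). Locked, its lugs cover the sleeve's ears
- collar_axis (a point): point on the collar's vertical turning axis, at the top of the bearing plate (92 mm above the worktop). It is fixed to the stand and does not turn with the collar
- collar_tab (a point): centre of the collar's upright blue finger tab, 51 mm from the turning axis, 110 mm above the worktop; turns with the collar. Tab: 18 mm long radially (42 to 60 mm from the axis), 10 mm thick, 32 mm tall (94 to 126 mm above the worktop). Its -x points radially outward, y across the thickness, z up. It stands outside the bearing plate, so fingers can reach down on both sides
- sleeve_mouth (a point): centre of the mouth (top of the bore) of the steel trocar sleeve, which hangs in the stand on the collar's axis with about 1.5 mm of play; 115.5 mm above the worktop, z up the bore. Bore 15 mm in diameter, straight and open over its whole 91 mm; the head around the mouth has 31 mm outer diameter, its short side port reaches 26 mm from the axis
- holster: white holster fixed to the worktop: base disc of 100 mm diameter, upright tube of 41 mm outer and about 22 mm inner diameter whose rim is 100 mm above the worktop. Origin at the centre of its underside. The scope stands in it, rod down, the handle's underside on the rim
- scope_grip (a point): grip point of the loose inspection scope (158 mm long, 0.13 to 0.21 kg), on its axis, 125 mm above the lens and, in the holster, 135 mm above the worktop. Grey handle from 37 mm below to 23 mm above it: black flats 28 mm apart along the point's y, 36 mm wide along x; black eyepiece on top ends 33 mm above it. z up. A cone (35 to 49 mm below, 17 mm wide) joins handle and rod
- scope_lens (a point): lens: centre of the lower end of the scope's rod, 125 mm below scope_grip
- scope_band (a point): middle of the yellow depth band, 6 mm high, on the rod, 50 mm above the lens and 75 mm below scope_grip
- scope: the inspection scope; origin at the lens, z up along its straight steel rod, 5 mm in diameter, which hangs below the handle on the same axis
- sleeve: the trocar sleeve, about 0.16 kg; origin at the centre of the lower end of its tube, 91.5 mm below its mouth
- kidney_dish: pale metal kidney-shaped dish, 95 x 201 x 33 mm, loose; origin at the centre of its underside
- tray_seals: clear tray with the sleeve's small black seals, 111 x 129 x 36 mm, loose; origin at the centre of its underside
- bench_timer: blue and white bench timer, 66 mm in diameter, 44 mm high, loose; origin at the centre of its underside
- cup: small clear plastic cup, 61 mm in diameter, 50 mm high, loose; origin at the centre of its underside
Mind the look-alikes: they are no part of the job. Of the things that look like the scope, the larger one is meant.

How it is judged:
By the outcome, as a careful person would: the job done as asked, in the order asked, and still so for the second after the job is handed in, while the arm keeps its last pose, push and grip.
It also fails if it takes over 61 s, if anything falls off the work surface, if the arm or the gripper's body presses on something with over 40 N, if the wrist force passes 120 N, or if a joint passes its speed limit or range.

## Working session

There is one attempt and no reset: what is moved stays moved. The work goes in short steps, Python scripts to look and compute and a shell command to move; the robot and the scene stay as the last step left them, time stands still between calls to the robot, and variables do not carry over. Pictures are saved under pics/ and viewed, and the job is handed in when it is done.

```bash
mkdir -p pics
cat > h.py <<'E'
from plant import *
import numpy as np, cv2
def snap(n,f):
    c=capture(n); cv2.imwrite(f'pics/{f}.png',c['img'][:,:,::-1]); return c
def w(c,p):
    return (c['world_from_camera']@np.append(p,1))[:3]
def proj(c,P):
    q=np.linalg.inv(c['world_from_camera'])@np.append(P,1)
    f=210/np.tan(np.radians(c['vertical_fov'])/2)
    return c['cx']+f*q[0]/-q[2], c['cy']-f*q[1]/-q[2]
def ray(c,u,v):
    f=210/np.tan(np.radians(c['vertical_fov'])/2)
    d=c['world_from_camera'][:3,:3]@np.array([(u-c['cx'])/f,-(v-c['cy'])/f,-1]); return c['world_from_camera'][:3,3],d/np.linalg.norm(d)
def onz(c,u,v,z):
    o,d=ray(c,u,v); return o+d*(z-o[2])/d[2]
E
python3 - <<'E'
from h import *
o=get_obs(); print(o)
for n in ['scene','top']:
    c=snap(n,n+'0'); print(n,c['vertical_fov'],c['cx'],c['cy'],c['world_from_camera'].round(3).tolist(), [k for k in c])
    for l in ['fixture','collar_axis','collar_tab','sleeve_mouth','holster','scope_grip','scope_lens','kidney_dish','tray_seals','bench_timer','cup']:
        for r in spot_point(n,l)[:3]: p=w(c,r['position']); print(l,round(r['score'],2),p.round(1),np.round(proj(c,p),0))
E
```

```text
{'time': 0.0, 'joint_positions': array([-1.44001969e+00,  3.42764247e-01,  1.52498323e+00, -8.37980804e-06,
        1.27538235e+00, -1.45993429e-01]), 'dq': array([-0.0010653 , -0.00102794,  0.00067002, -0.00119338, -0.00035695,
        0.0015606 ]), 'tau': array([ 9.69883399e-05, -4.31234050e+01, -2.44217044e+01,  7.20440154e-02,
        5.61321003e-02, -1.31546972e-04]), 'tool_pos': array([ 143.43213232, -504.6596084 ,  248.03516709]), 'tcp_rot': array([-3.14137696e+00,  1.52198865e-03, -1.29402365e+00]), 'contact_force': array([-0.72785098,  1.23773337, -0.38946557]), 'moment': array([ 0.00854131, -0.03032516,  0.01270126]), 'grip_width': 91.52206569909157}
scene 49.165881349420765 270.8188419179679 215.6344780157911 [[0.892, 0.238, -0.385, 67.962], [-0.453, 0.476, -0.754, -997.961], [0.004, 0.846, 0.533, 791.404], [0.0, 0.0, 0.0, 1.0]] ['img', 'vertical_fov', 'cx', 'cy', 'world_from_camera']
fixture 0.9 [546.2 137.2  -1.8] [243. 221.]
collar_axis 0.61 [505.4 110.2 109.9] [233. 197.]
collar_axis 0.55 [543.2 140.2  93.2] [240. 195.]
collar_tab 0.55 [506.8 111.3 110.8] [233. 197.]
s
[... 836 characters left out ...]
3] [222. 208.]
collar_tab 0.68 [505.9 109.5 113.1] [230. 222.]
sleeve_mouth 0.68 [545.6 135.9 118.8] [221. 209.]
holster 0.85 [ 523.9 -164.7   -5.6] [317. 221.]
holster 0.48 [550.  135.   91.2] [222. 209.]
scope_grip 0.51 [ 522.6 -165.7  136.1] [321. 213.]
scope_lens 0.57 [ 408.7 -132.7    1.8] [308. 256.]
scope_lens 0.45 [544.6 131.7 120.5] [222. 209.]
kidney_dish 0.56 [380.8  76.9  -5.2] [243. 266.]
tray_seals 0.79 [726.5 -21.3  -1.6] [272. 161.]
tray_seals 0.43 [547.9 132.7  93.4] [223. 209.]
tray_seals 0.24 [ 5.234e+02 -1.662e+02 -5.000e-01] [317. 221.]
bench_timer 0.79 [ 464.3 -384.4   -5.6] [385. 238.]
cup 0.65 [426.9 380.3   2.4] [148. 253.]
cup 0.35 [ 520.  -166.9   10.9] [318. 221.]
```

View pics/scene0.png

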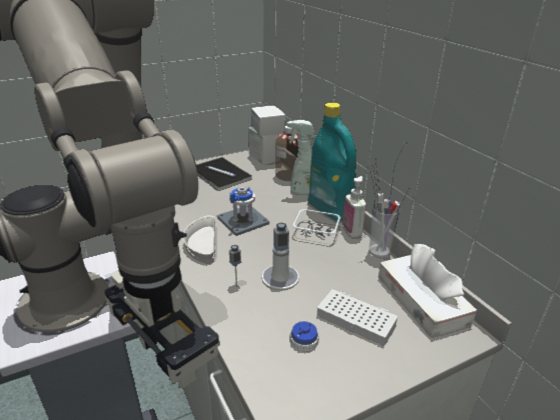

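View pics/top0.png

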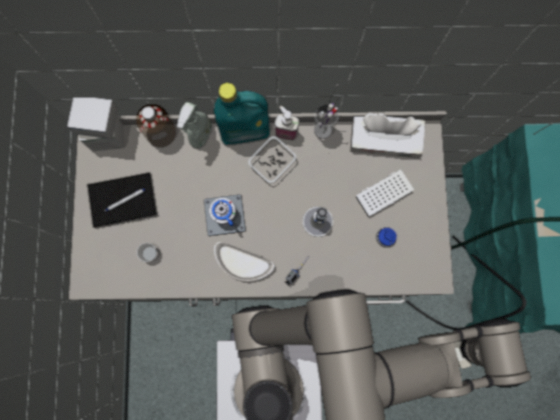

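Run:
```python
import cv2
a=cv2.imread('pics/top0.png')[165:285,180:350];b=cv2.imread('pics/scene0.png')[170:300,180:330]
cv2.imwrite('pics/crop0.png',cv2.resize(a,None,fx=4,fy=4,interpolation=2)); cv2.imwrite('pics/crop1.png',cv2.resize(b,None,fx=4,fy=4,interpolation=2))
```

```text
(no output)
```

View pics/crop0.png

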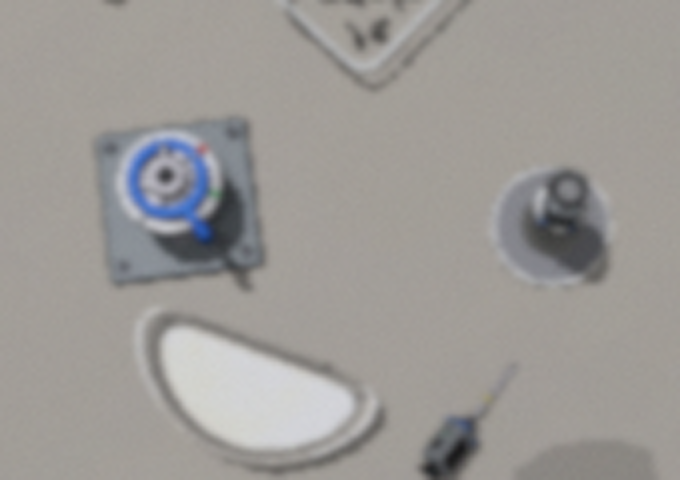

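View pics/crop1.png

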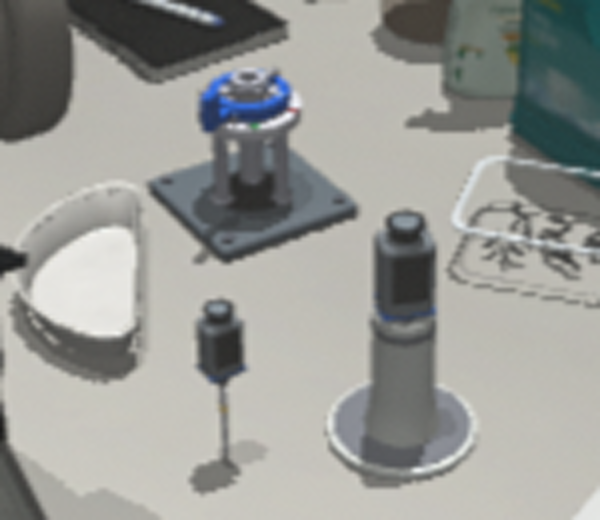

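Possible scopes: the one in the holster, handle at top-view pixel (321,213) and scene (280,236), and a small look-alike standing at top (291,277) and scene (234,254). The holstered one is the larger, so I choose it, and the crops confirm this. The collar tab is at top (230,222), with red and green marks on the plate's right side. I'll go over the holster first and look with the wrist camera.

```bash
python3 -m handwheel '{"translation":[[0.29,0.27,0.06],[0.29,0.27,0.06],[0.29,0.27,0.06],[0.29,0.27,0.06],[0.29,0.27,0.06],[0.29,0.27,0.06],[0.29,0.27,0.06],[0.1,0.1,0.06]],"twist":[0,0,0,0,0,0,0,0]}' 0
python3 - <<'E'
from h import *
c=snap('wrist','w1'); print(c['vertical_fov'],c['cx'],c['cy'],c['world_from_camera'].round(3).tolist(),get_obs()['tool_pos'],get_obs()['tcp_rot'])
for l in ['holster','scope_grip','scope']:
    for r in spot_point('wrist',l)[:3]: p=w(c,r['position']); print(l,round(r['score'],2),p.round(1),np.round(proj(c,p),0))
E
```

```text
time: 2.2
tool_pos: [469.8, -197.4, 322.5]
tcp_rot: [-3.14, -0.002, -1.3]
contact_force: [0.5, -0.2, -0.5]
grip_width: 91.6
59.09549416224227 283.87479828351286 207.57603991084918 [[0.267, 0.922, 0.281, 545.871], [-0.964, 0.255, 0.08, -176.575], [0.002, -0.292, 0.957, 459.345], [0.0, 0.0, 0.0, 1.0]] [ 470.96625962 -196.6478361   323.7699408 ] [-3.13737630e+00 -2.50774088e-03 -1.29941943e+00]
holster 0.77 [ 523.5 -165.8   -1.6] [269. 111.]
scope_grip 0.7 [325.4 -55.2  10.8] [148. 240.]
scope_grip 0.58 [ 521.6 -165.6  138.2] [263. 120.]
scope_grip 0.57 [ 464.5 -384.8   -2.1] [421. 202.]
scope 0.9 [ 522.2 -166.1   10.3] [269. 112.]
scope 0.84 [ 402.9 -102.7   11.4] [195. 193.]
```

View pics/w1.png

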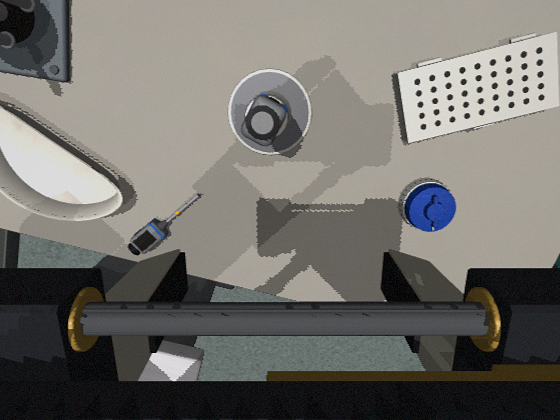

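Run:
```python
import cv2
a=cv2.imread('pics/w1.png')[60:170,210:330]
cv2.imwrite('pics/w1c.png',cv2.resize(a,None,fx=5,fy=5,interpolation=2))
```

```text
(no output)
```

View pics/w1c.png

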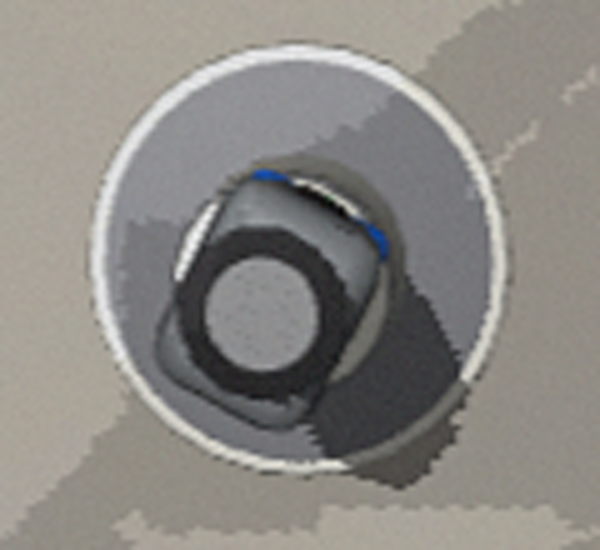

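```bash
python3 -m handwheel '{"translation":[[-0.06,0.38,-0.02],[-0.06,0.38,-0.02],[-0.06,0.38,-0.02],[-0.06,0.38,-0.02],[-0.06,0.38,-0.02],[0,0,0],[0,0,0],[0,0,0]],"twist":[0.04,0.04,0.04,0.04,0.03,0,0,0]}'
python3 - <<'E'
from h import *
c=snap('wrist','w2'); print(get_obs()['tool_pos'],get_obs()['tcp_rot'])
for l in ['fixture','collar_axis','collar_tab','sleeve_mouth']:
    for r in spot_point('wrist',l)[:2]: p=w(c,r['position']); print(l,round(r['score'],2),p.round(1),np.round(proj(c,p),0))
E
```

```text
time: 3.4
tool_pos: [416.9, 82.1, 303.3]
tcp_rot: [3.137, -0.001, -1.012]
contact_force: [0.1, -0.2, -0.3]
grip_width: 91.5
[416.96243311  81.9658189  303.22995719] [ 3.13729642e+00 -1.48469039e-03 -1.01240824e+00]
fixture 0.89 [542.9 133.6   4.2] [304.  39.]
collar_tab 0.62 [507.  107.5 111.1] [314.  79.]
sleeve_mouth 0.71 [548.3 140.5 113. ] [308.   9.]
```

View pics/w2.png

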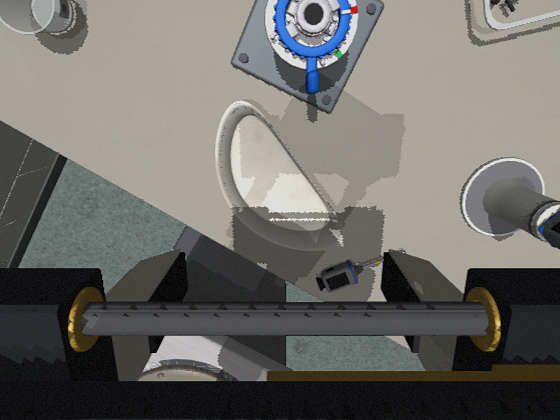

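Wrist view 2 shows the tab at about (313,78), the red mark at (353,10), the green mark at (338,54) and the white line hidden towards red. I'll move above the tab and measure closer.

```bash
python3 -m handwheel '{"translation":[[0.2,0.06,-0.15],[0.2,0.06,-0.15],[0.19,0.06,-0.15],[0,0,0],[0,0,0],[0,0,0],[0,0,0],[0,0,0]],"twist":[0.0,0,0,0,0,0,0,0]}'
python3 - <<'E'
from h import *
c=snap('wrist','w3'); print(get_obs()['tool_pos'],get_obs()['tcp_rot'],c['world_from_camera'].round(3).tolist())
for l in ['fixture','collar_axis','collar_tab','sleeve_mouth']:
    for r in spot_point('wrist',l)[:2]: p=w(c,r['position']); print(l,round(r['score'],2),p.round(1),np.round(proj(c,p),0))
E
```

```text
time: 4.65
tool_pos: [507.8, 108.1, 236.8]
tcp_rot: [-3.141, -0.004, -1.015]
contact_force: [-0.5, 0.1, -0.2]
grip_width: 92.1
[507.84209973 108.10958469 236.86053249] [-3.14115347 -0.00429975 -1.01507878] [[0.527, 0.813, 0.247, 574.799], [-0.85, 0.503, 0.158, 149.771], [0.004, -0.293, 0.956, 373.517], [0.0, 0.0, 0.0, 1.0]]
fixture 0.59 [ 5.443e+02  1.348e+02 -2.000e-01] [279. 130.]
collar_axis 0.92 [548.7 132.3  95.2] [284. 138.]
collar_tab 0.9 [504.2 110.6 110.9] [277. 208.]
sleeve_mouth 0.59 [546.8 138.8 117.3] [274. 139.]
sleeve_mouth 0.25 [723.5 -24.8   3.7] [526.  55.]
```

View pics/w3.png

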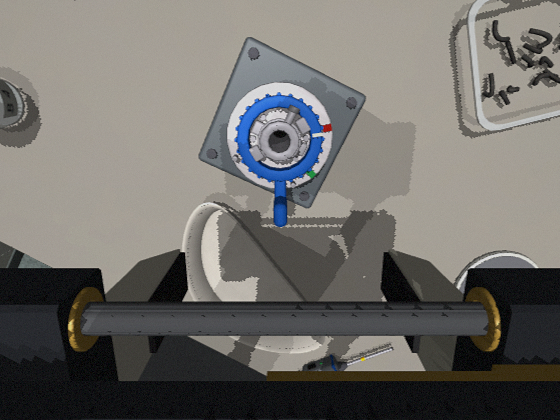

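Run:
```python
import cv2
a=cv2.imread('pics/w3.png')[75:235,190:370]
cv2.imwrite('pics/w3c.png',cv2.resize(a,None,fx=4,fy=4,interpolation=2))
```

```text
(no output)
```

View pics/w3c.png

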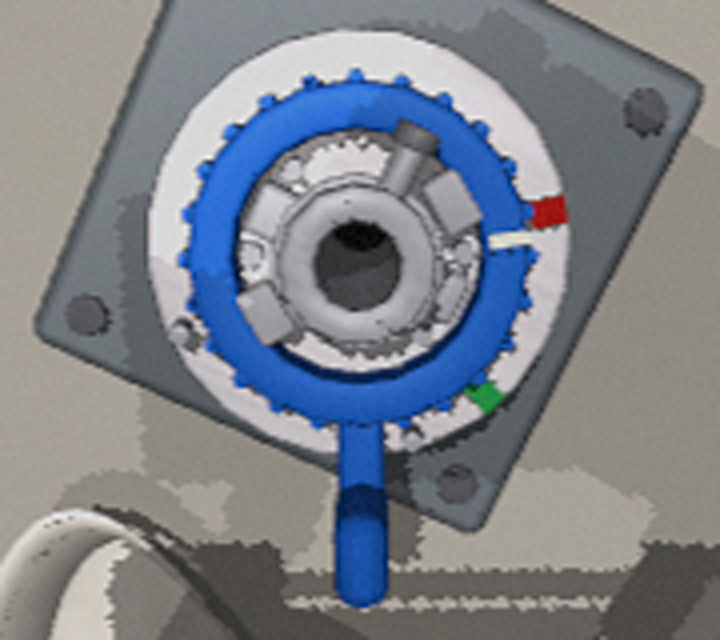

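Run:
```python
from h import *
c=capture('wrist')
g=lambda x,y,z: onz(c,190+x/4-.4,75+y/4-.4,z)[:2]
m=g(358,265,115.5);p=g(360,241,92);print('mouth',m,'plate',p)
print('tab outer top',g(362,603,126),g(362,490,126))
A=p
for n,x,y,z in [('red',549,211,92),('green',487,397,92),('line',512,241,105),('taband',362,545,126)]:
    q=g(x,y,z)-A; print(n,np.hypot(*q),np.degrees(np.arctan2(q[1],q[0])))
```

```text
mouth [547.41598895 135.42582324] plate [548.8840766  136.11888192]
tab outer top [498.41550043 104.36880918] [516.07101244 115.24210792]
red 35.60149577427596 -49.3281205159999
green 38.45146286322749 -108.8010892840148
line 27.250953630102536 -55.3579531698472
taband 48.86101936587009 -147.70524793837933
```

```bash
python3 -m handwheel '{"translation":[[-0.02,-0.005,-0.26],[-0.017,0,-0.26],[0,0,-0.25],[0,0,0],[0,0,0],[0,0,0],[0,0,0],[0,0,0]],"twist":[0.0,0,0,0,0,0,0,0]}' 90
python3 -m handwheel '{"translation":[[0,0,0],[0,0,0],[0,0,0],[0,0,0],[0,0,0],[0,0,0],[0,0,0],[0,0,0]],"twist":[0.0,0,0,0,0,0,0,0]}' 200
python3 - <<'E'
from h import *
c=snap('wrist','w4');
E
```

```text
time: 5.95
tool_pos: [505.5, 107.8, 123.4]
tcp_rot: [-3.132, -0.009, -1.015]
contact_force: [-0.1, 0.5, 0.7]
grip_width: 59.8
time: 6.95
tool_pos: [505.6, 107.8, 123.7]
tcp_rot: [-3.132, -0.009, -1.015]
contact_force: [-0.2, 0.2, -0.6]
grip_width: 20.1
```

View pics/w4.png

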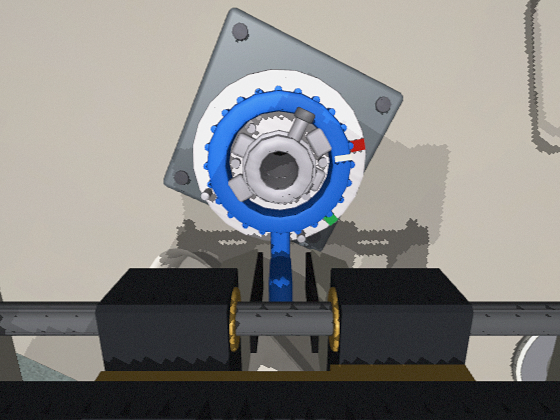

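The tab stands between the fingers, at about (281,270). Now I'll turn it clockwise along the arc.

```bash
python3 -m handwheel '{"translation":[[-0.033,0.044,0],[-0.019,0.051,0],[-0.011,0.053,0],[-0.002,0.055,0],[0.007,0.054,0],[0,0,0],[0,0,0],[0,0,0]],"twist":[-0.1,-0.1,-0.1,-0.1,-0.1,0,0,0]}'
python3 - <<'E'
from h import *
c=snap('wrist','w5'); o=get_obs();d=o['tool_pos'][:2]-[548,136];print(np.hypot(*d),np.degrees(np.arctan2(d[1],d[0])),o['tcp_rot'])
E
```

```text
time: 8.0
tool_pos: [497.0, 145.0, 123.7]
tcp_rot: [-3.132, -0.013, -1.819]
contact_force: [0.7, -0.0, -1.0]
grip_width: 19.8
51.74738914887339 170.01279760360202 [-3.13161108 -0.01290688 -1.81896167]
```

View pics/w5.png

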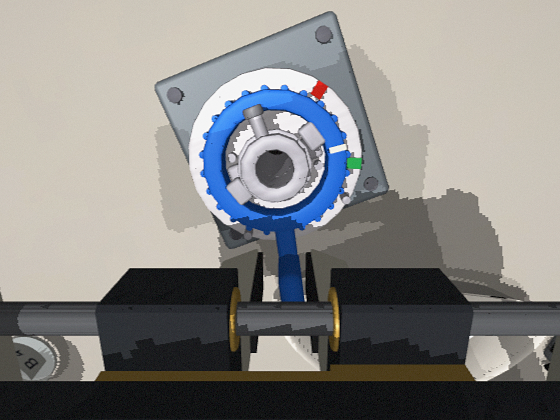

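```bash
python3 -m handwheel '{"translation":[[0.013,0.053,0],[0.02,0.05,0],[0,0,0],[0,0,0],[0,0,0],[0,0,0],[0,0,0],[0,0,0]],"twist":[-0.1,-0.1,0,0,0,0,0,0]}'
python3 - <<'E'
from h import *
c=snap('wrist','w6'); o=get_obs();d=o['tool_pos'][:2]-[548,136];print(np.hypot(*d),np.degrees(np.arctan2(d[1],d[0])),o['tcp_rot'],o['contact_force'],o['moment'])
E
```

```text
time: 9.05
tool_pos: [501.7, 158.7, 123.7]
tcp_rot: [-3.132, -0.014, -2.131]
contact_force: [-0.0, -0.4, -0.3]
grip_width: 20.0
51.574537046440646 153.87170605268867 [-3.13167831 -0.01443326 -2.13132626] [ 0.39597189 -0.8369874  -0.25881205] [ 0.07116226  0.06555839 -0.00510536]
```

View pics/w6.png

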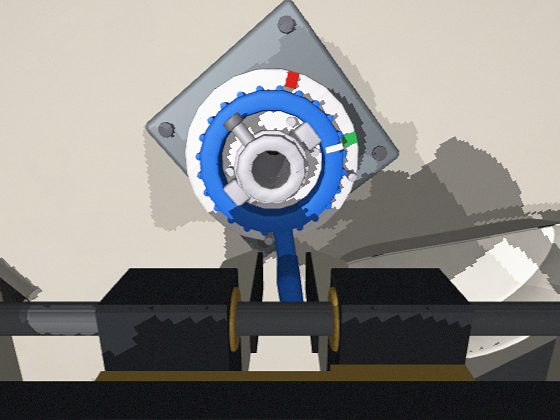

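```bash
python3 -m handwheel '{"translation":[[0.012,0.025,0],[0.012,0.022,0],[0,0,0],[0,0,0],[0,0,0],[0,0,0],[0,0,0],[0,0,0]],"twist":[-0.05,-0.05,0,0,0,0,0,0]}'
python3 - <<'E'
from h import *
c=snap('wrist','w7'); o=get_obs();d=o['tool_pos'][:2]-[548,136];print(np.hypot(*d),np.degrees(np.arctan2(d[1],d[0])),o['tcp_rot'],o['contact_force'],o['moment'])
E
```

```text
time: 10.1
tool_pos: [502.7, 158.4, 123.1]
tcp_rot: [-3.129, -0.031, -2.289]
contact_force: [0.2, -1.0, -0.2]
grip_width: 19.7
50.56053693116175 153.70538716007886 [-3.12859762 -0.03122141 -2.28916775] [-0.50469355 -1.72855819  1.43290568] [-0.10139459  0.0927818   0.02795577]
```

View pics/w7.png

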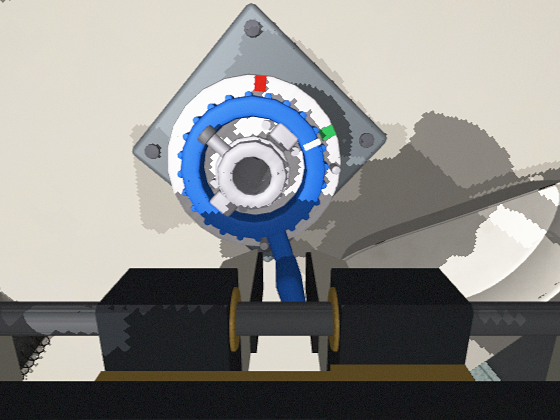

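Run:
```python
from h import *
print(get_obs()['joint_positions'].round(3))
a=cv2.imread('pics/w7.png')[65:265,120:360]
cv2.imwrite('pics/w7c.png',cv2.resize(a,None,fx=3,fy=3,interpolation=2))
```

```text
[ 0.177  0.49   1.672 -0.035  0.995  2.485]
```

View pics/w7c.png

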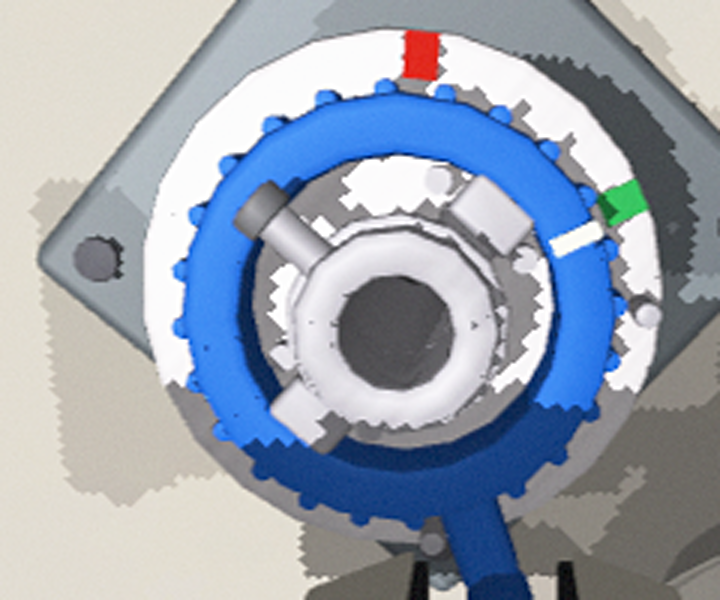

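Run:
```python
from h import *
c=capture('wrist')
g=lambda x,y,z: onz(c,120+x/3-.33,65+y/3-.33,z)[:2]
print('mouth',g(397,333,115.5),'plate',g((145+662)/2,(28+545)/2,92),'ring top',g((190+614)/2,(92+520)/2,105))
for A in (g((145+662)/2,(28+545)/2,92),g((190+614)/2,(92+520)/2,105)):
  for n,x,y,z in [('red',421,55,92),('green',625,203,92),('line',577,237,105),('line',577,237,106.5)]:
    q=g(x,y,z)-A; print(n,np.hypot(*q),np.degrees(np.arctan2(q[1],q[0])))
print(c['world_from_camera'][:3,3])
```

```text
mouth [547.22618708 135.2285369 ] plate [549.17582567 133.68216525] ring top [548.40829629 133.89451214]
red 33.577662899046125 -46.77990733103017
green 35.65862874087708 -110.85385862857584
line 26.435641426810502 -111.65215799290006
line 26.340402207467676 -111.1845777892875
red 34.26051262757307 -46.08769420587676
green 35.59266727299717 -109.57746476798977
line 26.36170102223826 -109.93113050499649
line 26.27298619732324 -109.4562665171896
[563.849542   110.15240528 260.75330109]
```

Line and green mark agree within about 0.5°. One more push, ending under load, will confirm the stop.

```bash
python3 -m handwheel '{"translation":[[0,0,0],[0,0,0],[0,0,0],[0,0,0],[0,0,0],[0.01,0.02,0],[0.015,0.03,0],[0.015,0.03,0]],"twist":[0,0,0,0,0,0,0,0]}'
python3 - <<'E'
from h import *
c=snap('wrist','w8')
a=cv2.imread('pics/w8.png')[65:265,120:360]
cv2.imwrite('pics/w8c.png',cv2.resize(a,None,fx=3,fy=3,interpolation=2))
E
```

```text
time: 11.2
tool_pos: [503.2, 159.8, 122.5]
tcp_rot: [-3.127, -0.058, -2.285]
contact_force: [-8.0, -23.2, 10.1]
grip_width: 19.9
```

View pics/w8c.png

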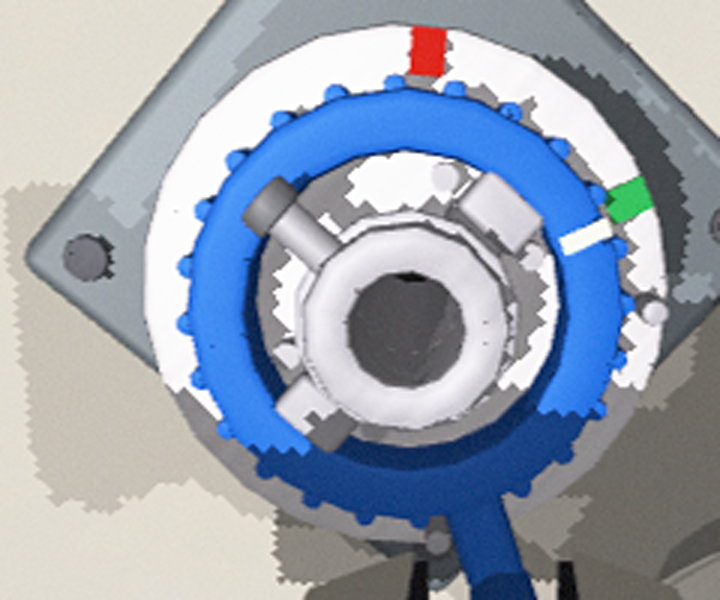

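The collar is at its stop: 24 N at the tab, and the white line meets the green mark. I'll back off within the slack and lift.

```bash
python3 -m handwheel '{"translation":[[-0.01,-0.02,0],[0,0,0],[0,0,0.2],[0,0,0.3],[0,0,0.3],[0,0,0.2],[0,0,0],[0,0,0]],"twist":[0,0,0,0,0,0,0,0]}'
python3 - <<'E'
from h import *
c=snap('wrist','w9');o=get_obs();print(o['tcp_rot'],o['tool_pos'],o['joint_positions'])
for l in ['sleeve_mouth']:
    for r in spot_point('wrist',l)[:2]: p=w(c,r['position']); print(l,round(r['score'],2),p.round(1),np.round(proj(c,p),0))
E
```

```text
time: 12.25
tool_pos: [501.4, 160.1, 275.8]
tcp_rot: [-3.13, -0.055, -2.284]
contact_force: [0.6, 0.9, -1.1]
grip_width: 19.4
[-3.12958371 -0.05487533 -2.28387284] [501.41395365 160.07316695 275.8295827 ] [ 0.18801656  0.34757707  1.44090785 -0.04420302  1.38886631  2.48033612]
```

View pics/w9.png

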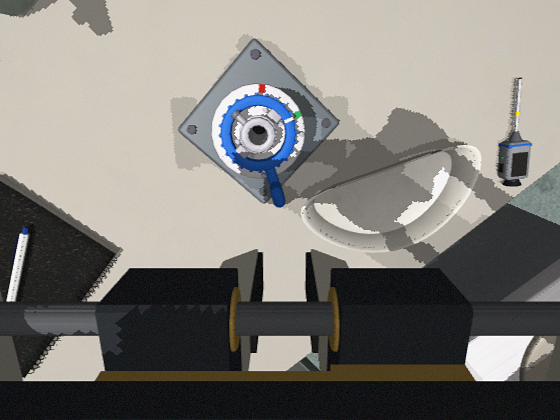

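The push left the tool tilted by 0.055 rad in the jaw plane. Rows keep the measured tilt, so it won't correct itself. I'll turn the tool half round and press the tab clockwise again, which presses the tilt back and keeps the collar on its stop.

```bash
python3 -m handwheel '{"translation":[[0,0,0],[0,0,0],[0,0,0],[0,0,0],[0,0,0],[0,0,0],[0,0,0],[0,0,0]],"twist":[0.118,0.118,0.118,0.118,0.118,0.118,0.118,0.118]}'
python3 -m handwheel '{"translation":[[0,0,0],[0,0,0],[0,0,0],[0,0,0],[0,0,0],[0,0,0],[0,0,0],[0,0,0]],"twist":[0.118,0.118,0.118,0.118,0.118,0.118,0.118,0.118]}'
python3 -c "
from h import *
o=get_obs();print(o['tool_pos'],o['tcp_rot'])"
```

```text
time: 13.35
tool_pos: [498.2, 159.9, 264.6]
tcp_rot: [3.136, -0.056, -0.779]
contact_force: [-0.5, 0.8, -0.4]
grip_width: 19.5
time: 14.35
tool_pos: [494.4, 159.8, 253.7]
tcp_rot: [3.135, -0.039, 0.721]
contact_force: [0.0, 0.5, -0.0]
grip_width: 19.8
[494.42394663 159.77878329 253.66075667] [ 3.13474087 -0.03875835  0.72091034]
```

```bash
python3 -m handwheel '{"translation":[[0.01,-0.01,-0.2],[0.01,-0.01,-0.2],[0,-0.01,-0.2],[0,0,-0.04],[0,0,0],[0,0,0],[0,0,0],[0,0,0]],"twist":[0.1,0.1,0.1,0,0,0,0,0]}' 150
python3 -c "
from h import *
o=get_obs();print(o['tool_pos'],o['tcp_rot']); snap('wrist','w10')
c=snap('top','t10'); [print(w(c,r['position']),r['score']) for r in spot_point('top','collar_tab')]"
```

```text
time: 15.35
tool_pos: [496.9, 155.5, 153.6]
tcp_rot: [3.138, -0.039, 1.2]
contact_force: [0.2, 0.1, 0.0]
grip_width: 37.7
[496.89987824 155.50139203 153.64219609] [ 3.13758389 -0.03876242  1.20026553]
```

View pics/w10.png

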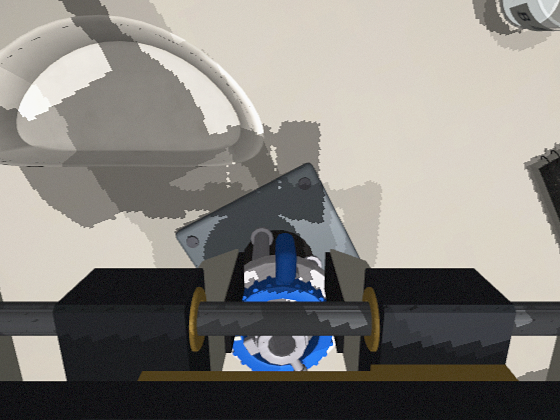

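```bash
python3 -m handwheel '{"translation":[[0,0,-0.1],[0,0,-0.1],[0,0,0],[0,0,0],[0,0,0],[0,0,0],[0.008,0.02,0],[0.008,0.02,0]],"twist":[0,0,0,0,0,0,0,0]}' 200
python3 -c "
from h import *
o=get_obs();print(o['tool_pos'],o['tcp_rot'])"
```

```text
time: 16.5
tool_pos: [499.2, 161.6, 121.7]
tcp_rot: [3.138, -0.039, 1.2]
contact_force: [-1.6, -4.8, -0.7]
grip_width: 19.6
[499.23907786 161.56678682 121.69196457] [ 3.13757387 -0.03857681  1.19996506]
```

```bash
python3 -m handwheel '{"translation":[[0,0,0],[0,0,0],[0,0,0],[0,0,0],[0,0,0],[0.008,0.02,0],[0.01,0.025,0],[0,0,0]],"twist":[0,0,0,0,0,0,0,0]}'
python3 -c "
from h import *
o=get_obs();print(o['tool_pos'],o['tcp_rot'])"
```

```text
time: 17.5
tool_pos: [499.3, 161.5, 121.5]
tcp_rot: [3.14, -0.023, 1.202]
contact_force: [0.3, 0.0, 0.6]
grip_width: 19.5
[499.26035592 161.45184095 121.47022355] [ 3.14023767 -0.02302201  1.20213906]
```

```bash
python3 -m handwheel '{"translation":[[0.009,0.022,0],[0.009,0.022,0],[0.009,0.022,0],[0,0,0],[0,0,0],[0,0,0],[0,0,0],[0,0,0]],"twist":[0,0,0,0,0,0,0,0]}'
python3 -c "
from h import *
o=get_obs();print(o['tool_pos'],o['tcp_rot'])"
```

```text
time: 18.5
tool_pos: [499.5, 162.0, 121.2]
tcp_rot: [-3.139, -0.001, 1.204]
contact_force: [-1.0, -4.0, 1.4]
grip_width: 19.9
[499.52936563 161.99955245 121.18039223] [-3.13864384e+00 -1.41149846e-03  1.20430697e+00]
```

```bash
python3 -m handwheel '{"translation":[[-0.005,-0.013,0],[0,0,0.15],[0,0,0.3],[0,0,0.3],[0,0,0.3],[0.02,-0.3,0.05],[0.02,-0.3,0],[0.02,-0.3,0]],"twist":[0,0,0,0,0,0.05,0.05,0.04]}' 0
python3 -m handwheel '{"translation":[[0.02,-0.3,0],[0.02,-0.3,0],[0.02,-0.3,0],[0.02,-0.25,0],[0.01,-0.13,0],[0,0,0],[0,0,0],[0,0,0]],"twist":[0,0,0,0,0,0,0,0]}'
python3 - <<'E'
from h import *
c=snap('wrist','w11');o=get_obs();print(o['tcp_rot'],o['tool_pos'],c['world_from_camera'].round(3).tolist())
for l in ['scope_grip','holster']:
    for r in spot_point('wrist',l)[:2]: p=w(c,r['position']); print(l,round(r['score'],2),p.round(1),np.round(proj(c,p),0))
c=snap('top','t11')
for l in ['collar_tab','sleeve_mouth']:
    for r in spot_point('top',l)[:2]: p=w(c,r['position']); print(l,round(r['score'],2),p.round(1),np.round(proj(c,p),0))
a=cv2.imread('pics/t11.png')[165:285,180:350]
cv2.imwrite('pics/t11c.png',cv2.resize(a,None,fx=4,fy=4,interpolation=2))
E
```

```text
time: 19.5
tool_pos: [507.6, 28.1, 291.8]
tcp_rot: [3.141, -0.009, 1.439]
contact_force: [0.5, 0.5, -0.1]
grip_width: 90.7
time: 20.5
tool_pos: [522.5, -167.5, 292.0]
tcp_rot: [3.137, -0.015, 1.44]
contact_force: [-0.8, 1.0, -0.4]
grip_width: 91.9
[ 3.13647854 -0.01518988  1.44049762] [ 522.45095705 -167.45086977  292.0312146 ] [[0.131, -0.946, -0.295, 443.156], [0.991, 0.129, 0.025, -159.707], [0.014, -0.296, 0.955, 428.217], [0.0, 0.0, 0.0, 1.0]]
scope_grip 0.85 [ 521.1 -166.4  137.6] [283. 194.]
holster 0.62 [ 524.3 -165.4    0.6] [283. 166.]
collar_tab 0.58 [501.1 157.5 112.5] [214. 223.]
collar_tab 0.58 [ 464.2 -384.9   -3.1] [385. 238.]
sleeve_mouth 0.62 [382.9  79.6  -3.5] [242. 265.]
sleeve_mouth 0.58 [545.8 136.1 119.6] [221. 208.]
```

View pics/w11.png

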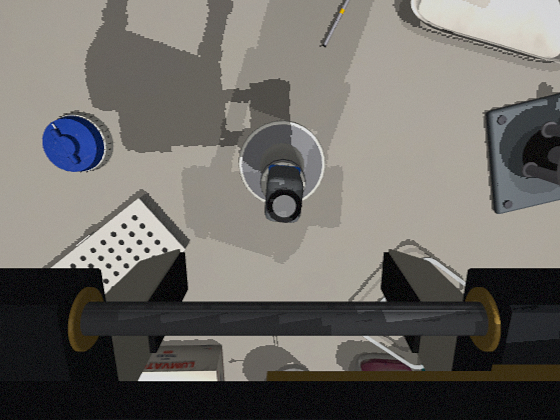

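View pics/t11c.png

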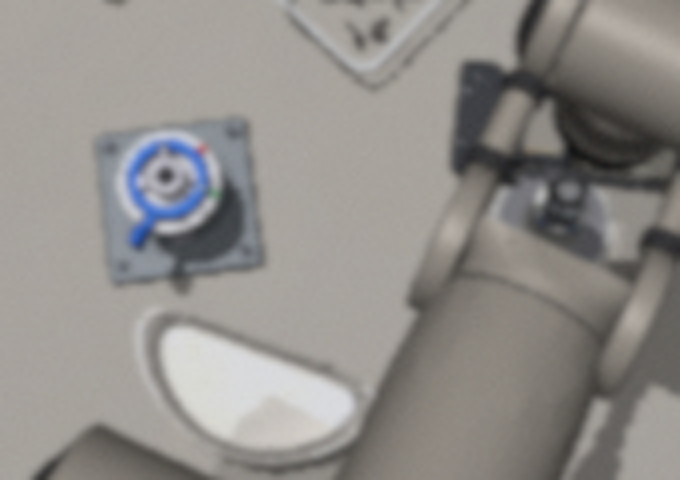

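Run:
```python
import cv2
a=cv2.imread('pics/w11.png')[110:240,220:350]
cv2.imwrite('pics/w11c.png',cv2.resize(a,None,fx=5,fy=5,interpolation=2))
```

```text
(no output)
```

View pics/w11c.png

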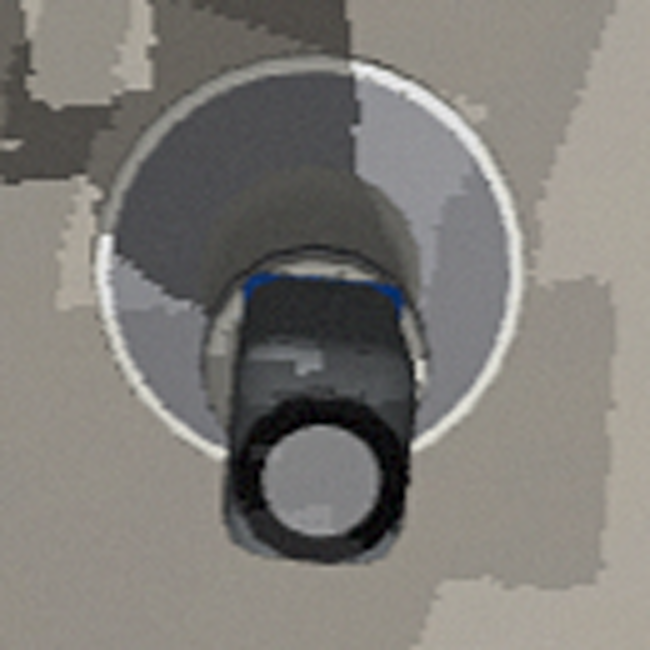

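Run:
```python
from h import *
c=capture('wrist')
g=lambda x,y,z: onz(c,220+x/5-.4,110+y/5-.4,z)[:2]
print('eyepiece top',g(322,480,168),'blue edge mid',g(325,287,98),'holster disc',g(310,270,4))
a,b=g(247,284,99),g(403,297,99);print(b-a,np.hypot(*(b-a)),np.arctan2(*(b-a)[::-1]))
```

```text
eyepiece top [ 521.99755351 -167.3497715 ] blue edge mid [ 507.19517761 -163.85086783] holster disc [ 521.02211157 -167.71231398]
[ 6.13008043 27.52803418] 28.202314659326085 1.3516864192521156
```

```bash
python3 -m handwheel '{"translation":[[0,0.002,-0.2],[0,0.002,-0.2],[0,0,-0.2],[0,0,-0.2],[0,0,-0.18],[0,0,0],[0,0,0],[0,0,0]],"twist":[-0.056,0,0,0,0,0,0,0]}'
python3 - <<'E'
from h import *
c=snap('wrist','w12');o=get_obs();print(o['tcp_rot'],o['tool_pos'])
E
```

```text
time: 21.85
tool_pos: [523.7, -168.5, 144.1]
tcp_rot: [3.13, -0.013, 1.348]
contact_force: [-0.4, -1.0, -0.7]
grip_width: 91.8
[ 3.12957285 -0.01321138  1.34802025] [ 523.85274261 -168.61512439  144.25570214]
```

View pics/w12.png

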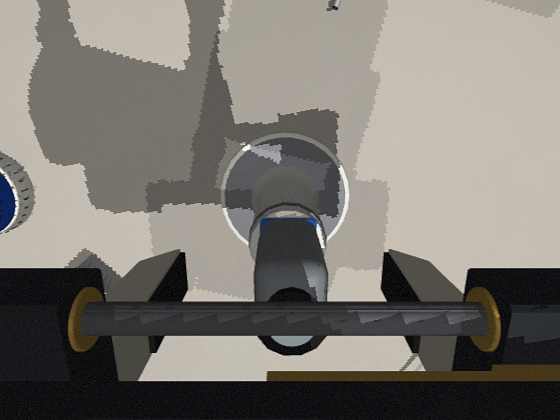

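```bash
python3 -m handwheel '{"translation":[[-0.01,0.013,-0.04],[0,0,0],[0,0,0],[0,0,0],[0,0,0],[0,0,0],[0,0,0],[0,0,0]],"twist":[0,0,0,0,0,0,0,0]}' 150
python3 -m handwheel '{"translation":[[0,0,0],[0,0,0],[0,0,0],[0,0,0],[0,0,0],[0,0,0],[0,0,0],[0,0,0]],"twist":[0,0,0,0,0,0,0,0]}' 255
python3 - <<'E'
from h import *
c=snap('wrist','w13');o=get_obs();print(o['tcp_rot'],o['tool_pos'],o['grip_width'],o['contact_force'])
E
```

```text
time: 22.9
tool_pos: [522.8, -166.8, 139.3]
tcp_rot: [3.127, -0.013, 1.348]
contact_force: [-0.7, 0.2, -0.4]
grip_width: 37.6
time: 23.9
tool_pos: [522.8, -166.7, 139.3]
tcp_rot: [3.127, -0.013, 1.348]
contact_force: [0.3, -0.2, -0.7]
grip_width: 27.3
[ 3.12715694 -0.01266117  1.34811279] [ 522.805379   -166.75674157  139.25604649] 27.808733842895492 [0.33572812 0.12814841 0.24735928]
```

View pics/w13.png

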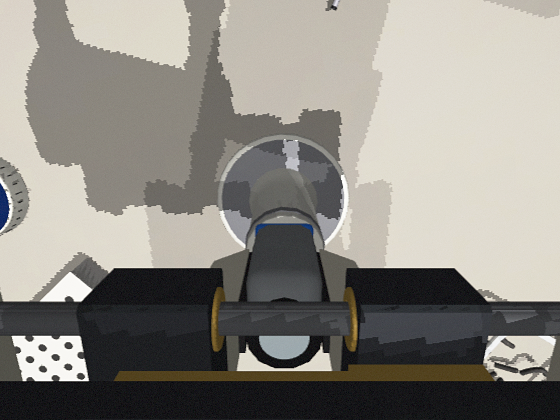

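Grasp is good: width 27.5 mm, flats parallel to the pads. Lifting straight up.

```bash
python3 -m handwheel '{"translation":[[0,0,0.1],[0,0,0.2],[0,0,0.2],[0,0,0.2],[0,0,0.2],[0,0,0.05],[0,0,0],[0,0,0]],"twist":[0,0,0,0,0,0,0,0]}'
python3 - <<'E'
from h import *
c=snap('wrist','w14');o=get_obs();print(o['tcp_rot'],o['tool_pos'],o['grip_width'],o['contact_force'])
c=snap('scene','s14')
E
```

```text
time: 24.95
tool_pos: [520.9, -165.9, 288.3]
tcp_rot: [3.129, -0.013, 1.348]
contact_force: [-0.5, -0.5, -1.9]
grip_width: 27.7
[ 3.12990803 -0.01316075  1.34803047] [ 520.83546709 -165.85350081  288.107042  ] 27.595740433748126 [-0.6244666   1.01680616 -2.14361616]
```

View pics/w14.png

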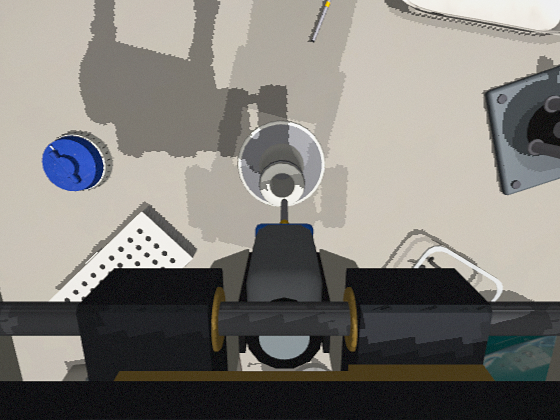

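View pics/s14.png

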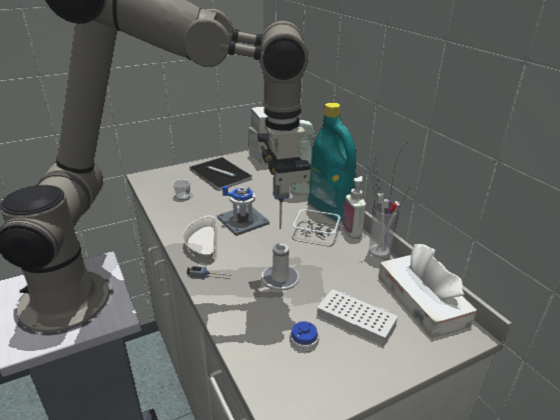

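```bash
python3 -m handwheel '{"translation":[[0.02,0.15,0],[0.02,0.22,0],[0.02,0.25,0],[0.02,0.25,0],[0.02,0.25,0],[0.02,0.25,0],[0.02,0.22,0],[0.02,0.15,0]],"twist":[0,0,0,0,0,0,0,0]}'
python3 - <<'E'
from h import *
o=get_obs();print(o['tcp_rot'],o['tool_pos'],o['grip_width'],o['contact_force'])
E
```

```text
time: 26.05
tool_pos: [542.7, 101.5, 280.2]
tcp_rot: [-3.14, -0.012, 1.343]
contact_force: [0.0, 0.2, -1.9]
grip_width: 28.0
[-3.13954808 -0.01231004  1.34336567] [542.68328033 101.50625119 280.17190149] 28.040644255322906 [ 0.04661809  0.21410678 -1.92566949]
```

```bash
python3 -m handwheel '{"translation":[[0.01,0.08,0],[0.01,0.08,0],[0.01,0.07,0],[0,0,0],[0,0,0],[0,0,0],[0,0,0],[0,0,0]],"twist":[0,0,0,0,0,0,0,0]}'
python3 - <<'E'
from h import *
o=get_obs();print(o['tcp_rot'],o['tool_pos'],o['grip_width'],o['contact_force'])
for n in ['wrist','scene','top']:
    c=snap(n,n[0]+'15')
    for l in ['scope_grip','scope_lens','scope_band','sleeve_mouth']:
        for r in spot_point(n,l)[:2]: p=w(c,r['position']); print(n,l,round(r['score'],2),p.round(1),np.round(proj(c,p),0))
a=cv2.imread('pics/s15.png')[130:240,190:300]
cv2.imwrite('pics/s15c.png',cv2.resize(a,None,fx=5,fy=5,interpolation=2))
E
```

```text
time: 27.05
tool_pos: [547.2, 136.4, 278.5]
tcp_rot: [-3.137, -0.01, 1.343]
contact_force: [-0.1, 0.6, -1.8]
grip_width: 27.5
[-3.13686071 -0.01037913  1.34257869] [547.15104856 136.35893493 278.52937496] 27.522485307752415 [-0.06868828  0.62473993 -1.78688578]
wrist scope_lens 0.78 [543.2 139.6 151.7] [286. 201.]
wrist scope_band 0.8 [372.4 -87.5  10.4] [27. 54.]
wrist scope_band 0.79 [546.3 135.8 194.5] [283. 225.]
wrist sleeve_mouth 0.93 [549.3 138.8 116.7] [286. 197.]
scene scope_grip 0.71 [330.  -50.6  11.2] [197. 270.]
scene scope_grip 0.64 [543.9 138.  267. ] [239. 142.]
scene scope_lens 0.71 [544.4 135.6 149.5] [241. 179.]
scene scope_band 0.48 [375.4 -82.6  10.7] [217. 272.]
scene scope_band 0.47 [543.2 139.1 201.2] [239. 163.]
scene sleeve_mouth 0.66 [ 521.2 -164.2    2.8] [280. 277.]
scene sleeve_mouth 0.46 [543.6 136.7 113. ] [241. 190.]
top scope_grip 0.69 [547.5 136.2   0.7] [224. 215.]
top scope_grip 0.53 [324.6 -49.9  10.2] [283. 283.]
top scope_lens 0.65 [544.1 134.4 119. ] [221. 209.]
top scope_lens 0.39 [ 526.3 -165.8   -3.8] [317. 220.]
top scope_band 0.73 [546.5 136.5 117.7] [221. 208.]
top scope_band 0.49 [374.9 -81.   12.6] [292. 267.]
top sleeve_mouth 0.6 [546.9 133.  118.6] [222. 208.]
```

View pics/w15.png

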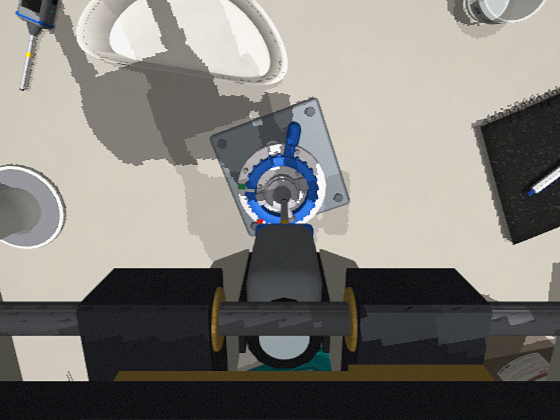

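View pics/s15c.png

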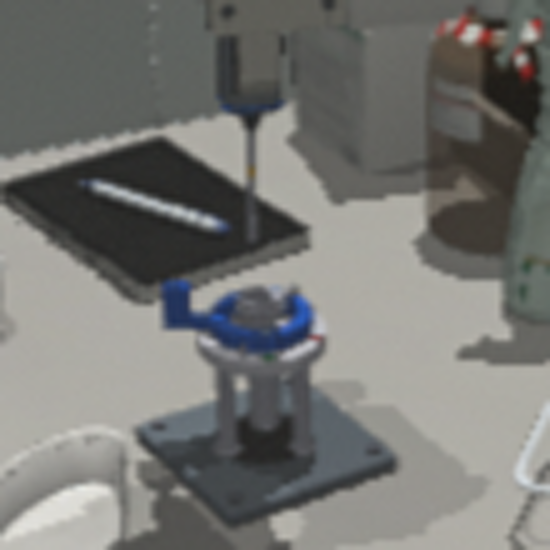

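Run:
```python
from h import *
cs=capture('scene');cw=capture('wrist')
for z in (0,92,115.5,154,203,243): print(z,np.round(proj(cs,[547.3,135.5,z]),2),np.round(proj(cw,[547.3,135.5,z]),2))
for x in ([548.3,135.5,154],[547.3,136.5,154]): print(np.round(proj(cs,x),2),np.round(proj(cw,x),2))
a=cw['img'][140:240,220:350,::-1]
cv2.imwrite('pics/w15c.png',cv2.resize(a,None,fx=6,fy=6,interpolation=2))
s=cs['img'][125:215,215:270,::-1]
cv2.imwrite('pics/s15d.png',cv2.resize(s,None,fx=6.5,fy=6.5,interpolation=0))
```

```text
0 [243.02 220.6 ] [281.37 169.1 ]
92 [242.16 195.44] [281.64 188.27]
115.5 [241.94 188.74] [281.74 194.91]
154 [241.55 177.48] [281.93 208.17]
203 [241.05 162.67] [282.25 231.29]
243 [240.62 150.15] [282.64 258.73]
[241.86 177.42] [282.23 209.43]
[241.42 177.35] [283.25 207.87]
```

View pics/w15c.png

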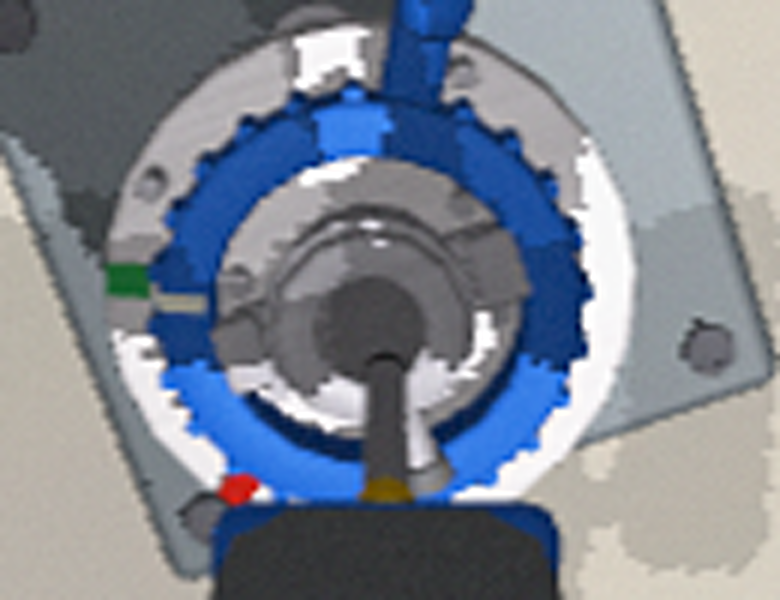

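View pics/s15d.png

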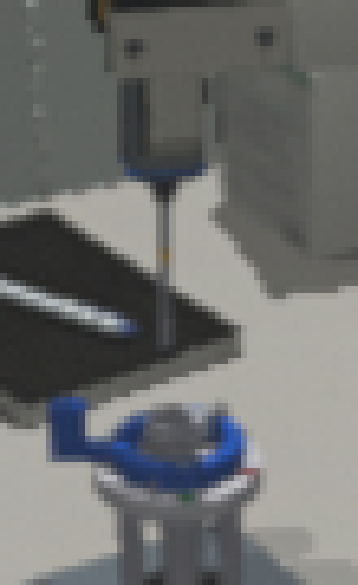

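The collar's white line sits on the green mark at wrist crop (180,300). The lens is at px (284,201) and the bore at (281,193). By both cameras and by the joint data the rod leans about 1.2°. I'll work out the offset.

```bash
cat >> h.py <<'E'
from scipy.spatial.transform import Rotation as Ro
Rg=Ro.from_euler('xyz',[3.12716,0,1.348])
def rod():
    o=get_obs(); R=Ro.from_euler('xyz',o['tcp_rot'])
    # scope down axis in tool frame: upright in roll at grasp, aligned to pads in pitch
    d=R.apply(Rg.inv().apply([0,0,-1])); 
    t=o['tool_pos']; return o,d,t+d*4.3
E
python3 - <<'E'
from h import *
cw=capture('wrist');o,d,g=rod();print(d,g, 'lens',g+125*d,'band',g+75*d)
L=g+125*d
f=lambda x,y,z: onz(cw,220+x/6-.42,140+y/6-.42,z)
print('lens img',f(386,366,L[2]),'mouth img',f(371,322,115.5))
E
```

```text
[-0.01642383  0.01449325 -0.99976007] [547.07490922 136.64867225 274.15072622] lens [545.02193043 138.46032792 149.18071709] band [545.84312195 137.73566565 199.16872074]
lens img [543.3020652  137.97788631 149.18071709] mouth img [545.83768704 135.56187987 115.5       ]
```

```bash
python3 -m handwheel '{"translation":[[0.014,-0.014,0],[0,0,-0.05],[0,0,-0.05],[0,0,-0.04],[0,0,0],[0,0,0],[0,0,0],[0,0,0]],"twist":[0,0,0,0,0,0,0,0]}'
python3 - <<'E'
from h import *
cs=snap('scene','s16');cw=snap('wrist','w16');o,d,g=rod();print(o['tcp_rot'],o['tool_pos'],d,'lens',g+125*d,'band',g+75*d)
a=cw['img'][140:240,220:350,::-1]
cv2.imwrite('pics/w16c.png',cv2.resize(a,None,fx=6,fy=6,interpolation=2))
s=cs['img'][125:215,215:270,::-1]
cv2.imwrite('pics/s16d.png',cv2.resize(s,None,fx=6.5,fy=6.5,interpolation=0))
E
```

```text
time: 28.95
tool_pos: [549.3, 134.3, 255.6]
tcp_rot: [-3.136, -0.01, 1.343]
contact_force: [-0.6, -0.7, -2.1]
grip_width: 27.5
[-3.13623396 -0.01019055  1.34286915] [549.28424918 134.31356627 255.6436696 ] [-0.01697606  0.01439661 -0.99975224] lens [547.08924409 136.17504788 126.37570436] band [547.9380473  135.4552174  176.36331659]
```

View pics/w16c.png

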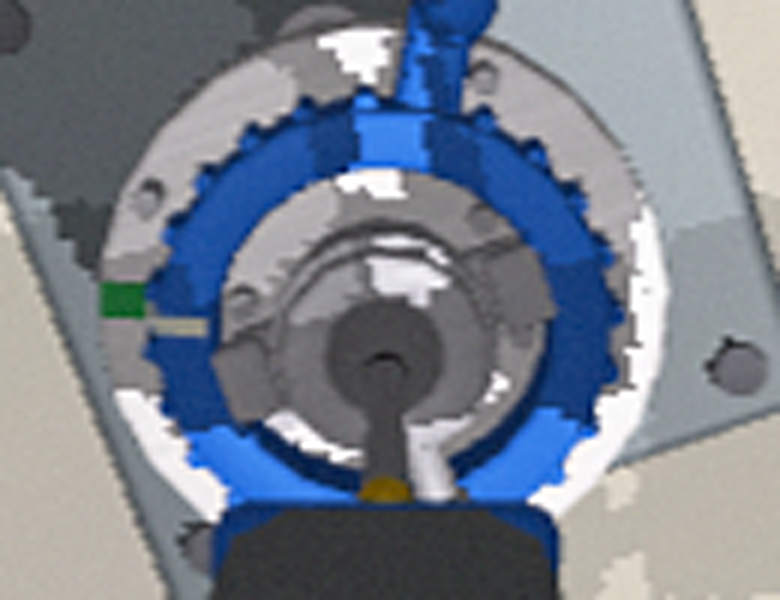

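View pics/s16d.png

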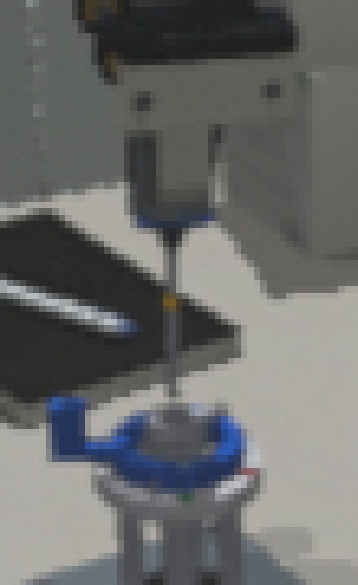

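```bash
python3 - <<'E'
from h import *
cw=capture('wrist');o,d,g=rod();L=g+125*d
f=lambda x,y,z: onz(cw,220+x/6-.42,140+y/6-.42,z)
print('lens img',f(386,368,L[2]),'mouth img',f(385,353,115.5),L)
E
python3 -m handwheel '{"translation":[[0,0,-0.025],[0,0,-0.025],[0,0,-0.025],[0,0,-0.025],[0,0,-0.025],[0,0,-0.025],[0,0,0],[0,0,0]],"twist":[0,0,0,0,0,0,0,0]}'
python3 - <<'E'
from h import *
cs=snap('scene','s17');cw=snap('wrist','w17');o,d,g=rod();print(o['tcp_rot'],o['tool_pos'],d,'lens',g+125*d,'band',g+75*d, o['contact_force'],o['moment'])
a=cw['img'][140:240,220:350,::-1]
cv2.imwrite('pics/w17c.png',cv2.resize(a,None,fx=6,fy=6,interpolation=2))
E
```

```text
lens img [545.63450689 135.63114093 126.3357703 ] mouth img [546.61165699 135.37157543 115.5       ] [547.0548117  136.15551825 126.3357703 ]
time: 30.1
tool_pos: [549.1, 134.3, 231.1]
tcp_rot: [-3.135, -0.01, 1.343]
contact_force: [0.2, 0.4, -1.3]
grip_width: 28.2
[-3.1354728  -0.00993336  1.34288331] [549.09345359 134.27204828 231.1461012 ] [-0.01777573  0.01431769 -0.99973948] lens [546.79505115 136.12332535 101.87978649] band [547.68383786 135.40744095 151.86676047] [ 0.7992671  -0.13420314 -2.41706021] [ 0.05289788 -0.12650172  0.00497832]
```

View pics/w17c.png

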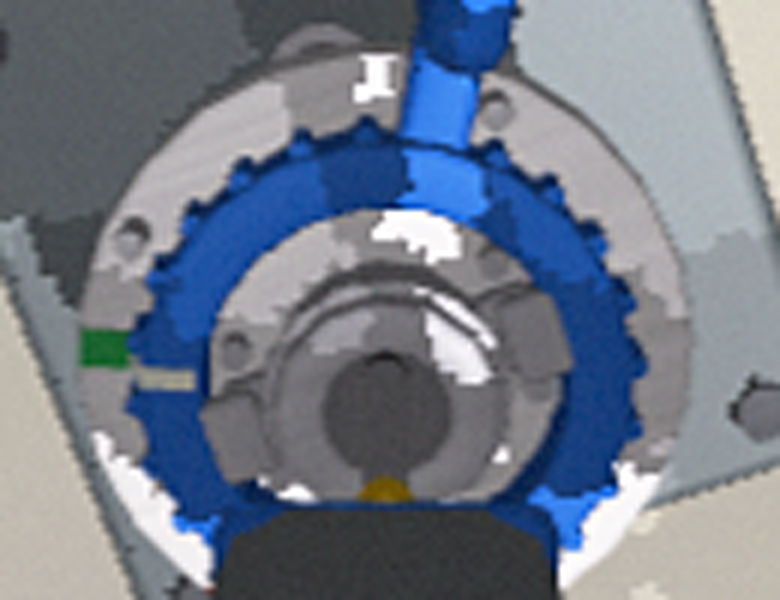

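Run:
```python
from h import *
a=cv2.imread('pics/w17.png')[190:230,265:305].astype(float)
a=np.clip((a-40)*4,0,255).astype('uint8')
cv2.imwrite('pics/w17e.png',cv2.resize(a,None,fx=14,fy=14,interpolation=0))
cw=capture('wrist');o,d,g=rod()
for s in (125,111.5,100,75): print(np.round(proj(cw,g+d*s),1))
```

```text
[285.1 202.6]
[285.1 208.2]
[285.1 213.3]
[285.2 226.2]
```

View pics/w17e.png

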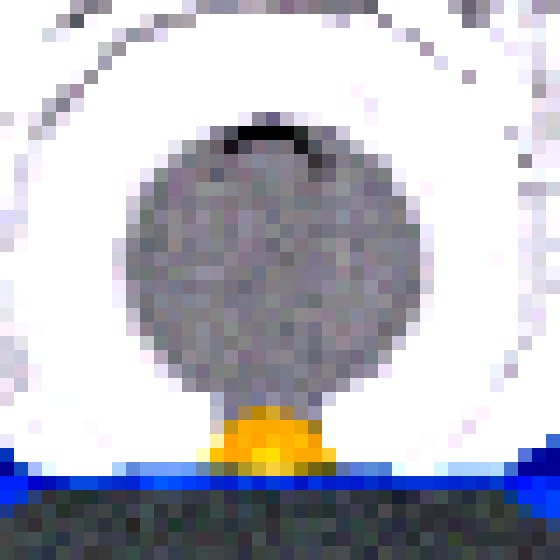

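```bash
python3 -m handwheel '{"translation":[[0.006,0.002,0],[0,0,-0.03],[0,0,-0.03],[0,0,-0.03],[0,0,-0.03],[0,0,-0.03],[0,0,-0.03],[0,0,0]],"twist":[0,0,0,0,0,0,0,0]}'
python3 - <<'E'
from h import *
cs=snap('scene','s18');cw=snap('wrist','w18');o,d,g=rod();print(o['tcp_rot'],o['tool_pos'],d,'lens',g+125*d,'band',g+75*d, o['contact_force'],o['moment'])
a=cw['img'][140:240,220:350,::-1]
cv2.imwrite('pics/w18c.png',cv2.resize(a,None,fx=6,fy=6,interpolation=2))
s=cs['img'][135:225,205:280,::-1]
cv2.imwrite('pics/s18d.png',cv2.resize(s,None,fx=6.5,fy=6.5,interpolation=2))
E
```

```text
time: 31.25
tool_pos: [549.9, 134.6, 201.9]
tcp_rot: [-3.135, -0.01, 1.343]
contact_force: [0.1, 0.3, -1.1]
grip_width: 28.3
[-3.13570115 -0.00999921  1.34288812] [550.10552685 134.58012075 202.37644677] [-0.01753852  0.0143302  -0.99974349] lens [547.83779655 136.4330154   73.10961351] band [548.71472242 135.71650548 123.09678801] [-1.0048496   0.13466525 -1.83857006] [ 0.08882301 -0.22219841 -0.00623667]
```

View pics/w18c.png

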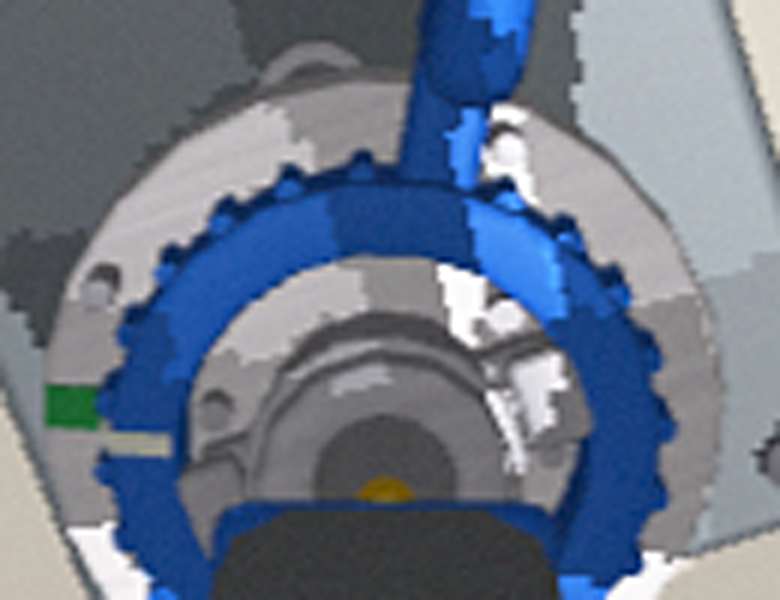

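View pics/s18d.png

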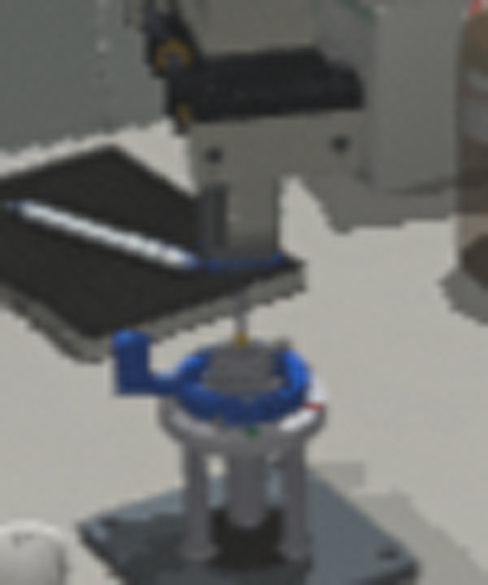

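Run:
```python
from h import *
M=np.mean([get_obs()['moment'] for _ in range(5)],0);print(M)
cw=capture('wrist');o,d,g=rod();b=g+75*d;print(o['tool_pos'],b)
f=lambda x,y,z: onz(cw,220+x/6-.42,140+y/6-.42,z)
print('band lower edge front->axis',f(386,478,b[2]-3)+[2.5,0,0],'mouth',f(386,478,115.5),'mouth left/right/top',f(315,478,115.5),f(457,478,115.5),f(386,413,115.5)+[7.5,0,0])
a=cw['img'][195:230,265:305,::-1].astype(float)
a=np.clip((a-40)*3,0,255).astype('uint8')
cv2.imwrite('pics/w18e.png',cv2.resize(a,None,fx=14,fy=14,interpolation=0))
```

```text
[ 0.08882301 -0.22219841 -0.00623667]
[550.18694117 134.62936411 202.54696645] [548.8222752  135.77211462 123.26694496]
band lower edge front->axis [547.57919694 135.80210848 120.26694496] mouth [546.63286175 135.48390665 115.5       ] mouth left/right/top [544.90257816 128.1494711  115.5       ] [548.36416862 142.82267977 115.5       ] [547.11522501 137.11760422 115.5       ]
```

View pics/w18e.png

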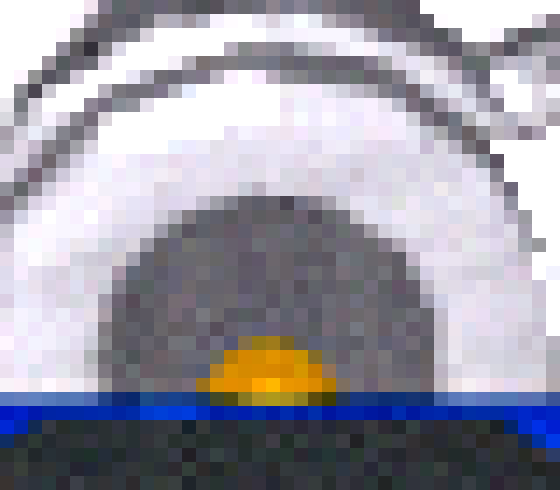

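```bash
python3 -m handwheel '{"translation":[[-0.002,0,-0.014],[0,0,-0.014],[0,0,-0.014],[0,0,0],[0,0,0],[0,0,0],[0,0,0],[0,0,0]],"twist":[0,0,0,0,0,0,0,0]}'
python3 - <<'E'
from h import *
Z=[]
for i in range(4):
    cs=capture('scene'); o,d,g=rod(); Z.append(np.r_[g+75*d,o['contact_force'],o['moment']])
print(np.mean(Z,0).round(2),np.std(Z,0).round(2),o['dq'].round(4))
cv2.imwrite('pics/s19.png',cs['img'][:,:,::-1])
cw=snap('wrist','w19'); 
a=cw['img'][190:240,260:310,::-1].astype(float); a=np.clip(a*1.6,0,255).astype('uint8')
cv2.imwrite('pics/w19e.png',cv2.resize(a,None,fx=12,fy=12,interpolation=0))
s=cs['img'][160:225,205:280,::-1]
cv2.imwrite('pics/s19d.png',cv2.resize(s,None,fx=9,fy=9,interpolation=2))
E
```

```text
time: 32.4
tool_pos: [550.1, 134.6, 196.3]
tcp_rot: [-3.137, -0.01, 1.343]
contact_force: [0.0, 0.1, -0.8]
grip_width: 27.9
[ 5.4880e+02  1.3579e+02  1.1701e+02  2.0000e-01  2.1000e-01 -1.1900e+00
  7.0000e-02 -1.4000e-01 -1.0000e-02] [0.01 0.01 0.02 0.36 0.32 0.28 0.02 0.03 0.02] [-0.0006  0.0007  0.0006  0.0017 -0.0007  0.0001]
```

View pics/w19e.png

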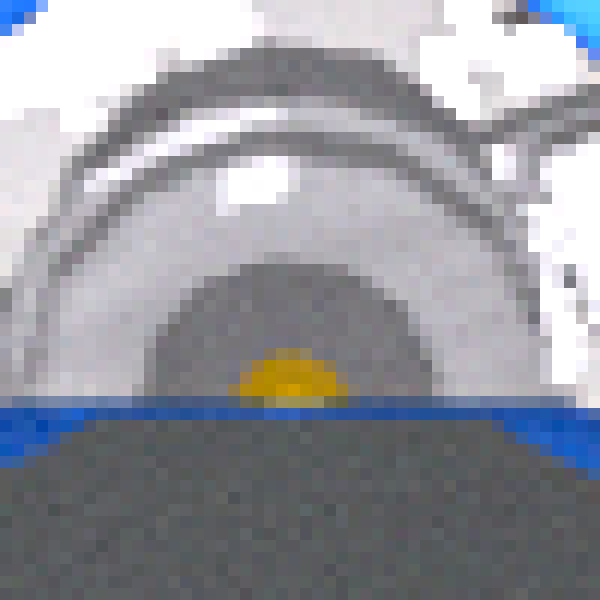

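View pics/s19d.png

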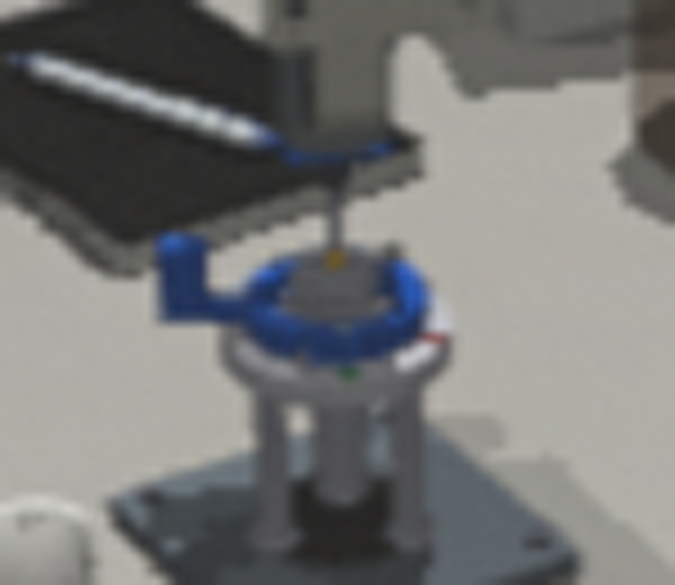

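```bash
python3 -m handwheel '{"translation":[[-0.003,-0.001,-0.01],[0,0,0],[0,0,0],[0,0,0],[0,0,0],[0,0,0],[0,0,0],[0,0,0]],"twist":[0,0,0,0,0,0,0,0]}'
python3 - <<'E'
from h import *
Z=[]
for i in range(3):
    cs=capture('scene'); o,d,g=rod(); Z.append(np.r_[g+75*d,g+125*d,o['contact_force'],o['moment']])
print(np.mean(Z,0).round(2),o['tcp_rot'],np.degrees(np.arccos(-d[2])))
cw=capture('wrist'); f=lambda x,y,z: onz(cw,190+0*x+70+(x/12)-.46,190+y/12-.46,z)
a=cw['img'][190:240,260:310,::-1].astype(float); a=np.clip(a*1.6,0,255).astype('uint8')
cv2.imwrite('pics/w20e.png',cv2.resize(a,None,fx=12,fy=12,interpolation=0))
s=cs['img'][160:225,205:280,::-1]
cv2.imwrite('pics/s20d.png',cv2.resize(s,None,fx=9,fy=9,interpolation=0))
np.save('cw.npy',cw['world_from_camera'])
c=snap('top','t20')
E
```

```text
time: 33.65
tool_pos: [549.6, 134.5, 194.7]
tcp_rot: [-3.137, -0.01, 1.343]
contact_force: [0.1, -0.4, -1.2]
grip_width: 28.2
[ 5.4830e+02  1.3563e+02  1.1538e+02  5.4749e+02  1.3635e+02  6.5400e+01
  5.0000e-02 -1.2000e-01 -1.4400e+00  7.0000e-02 -1.7000e-01 -1.0000e-02] [-3.13684564 -0.01043542  1.34288083] 1.2510233789946308
```

View pics/w20e.png

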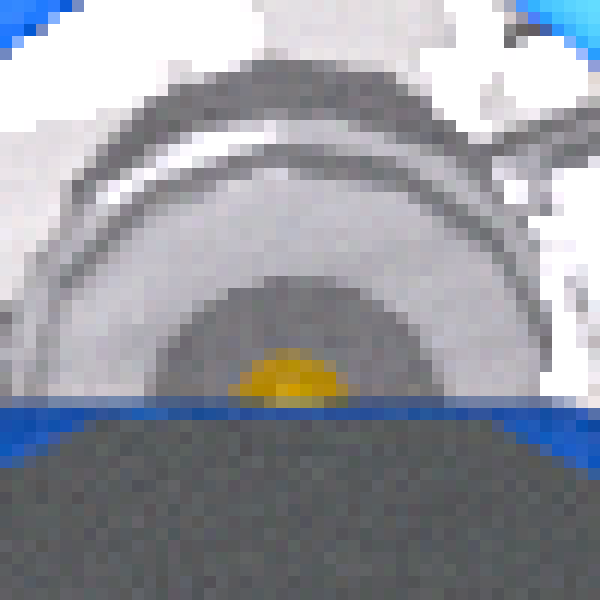

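View pics/s20d.png

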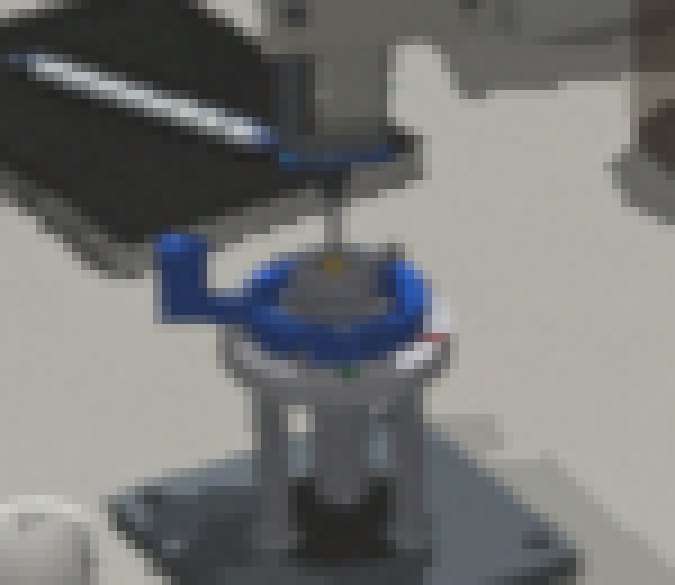

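View pics/t20.png

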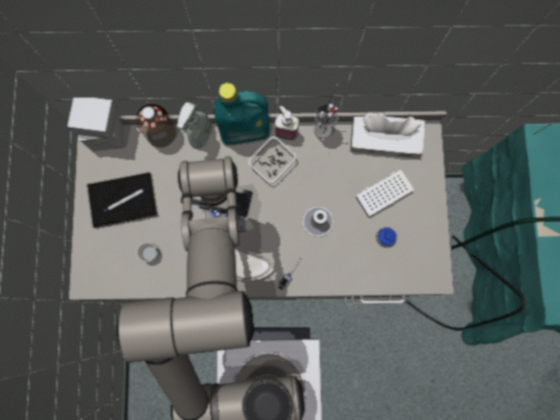

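Run:
```python
from h import *
cw=capture('wrist'); f=lambda x,y,z: onz(cw,260+x/12-.46,190+y/12-.46,z)
o,d,g=rod()
print('rod axis at z112.4',(f(292,350,112.4)+[2.5,0,0]),'mouth from near edge',f(296,276,115.5)+[7.45,0,0],'sides',(f(146,395,115.5)+f(445,395,115.5))/2, 'head near edge',f(292,165,115.5)+[15.4,0,0],'kin',g+78*d)
```

```text
rod axis at z112.4 [546.83830721 135.73499076 112.4       ] mouth from near edge [546.95675938 137.03994214 115.5       ] sides [545.74247059 135.56612647 115.5       ] head near edge [549.12868336 138.1757831  115.5       ] kin [548.25018854 135.65603369 112.36559071]
```

The wrist view puts the rod within about 0.5 mm of the bore axis. The band is at 115.4 mm against the mouth's 115.5 mm, the force is just the scope's weight, and the arm is still. Handing in.

Run:
```python
from h import *
close_job(); o=get_obs(); print(o['time'],o['tool_pos'],o['grip_width'])
```

```text
the job is handed in; nothing more can be done
the job is handed in; nothing more can be done
```

The job is done and handed in at about 34 s of the 61 s allowed, with the gripper still holding the scope in the sleeve.

- **Collar:** I turned it clockwise by the tab to its stop. It took about 24 N with no further travel, and the white line sits on the green mark in later pictures.
- **Scope:** I took the larger scope from the holster by its flats (grip 28 mm) and lowered it into the bore. The band is at 115.4 mm against the mouth's 115.5 mm. The wrist picture puts the rod within about 0.5 mm of the bore axis. The force was only the scope's weight, and I saw no sign of contact on the way down.
- **Other items:** The tray, timer and cup look unmoved in the last top view. The arm hides part of the dish there, but the part that shows has not moved.

What disagreed or was not perfect:
- **Lean:** By the joint data the rod leans about 1.25°, so it shifts about 1.1 mm sideways over the inserted 50 mm.
- **Cameras:** Joint data and wrist camera differ by about 1.4 mm on the rod's position. I centred it on the picture, where rod and bore appear together.
- **Tool tilt:** Pushing the collar to its stop tilted the tool by 3°. I pressed most of that out against the locked tab, before taking the scope.
- **Small look-alike:** It stood upright in the first picture but lay flat in the next one, before the arm had moved. I did not touch it.

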